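# Transfer the specimen queue to the microscope tray

## Task

The four specimen containers stand in the carrier in the order in which they are to be examined, the first one next to the carrier's handle. Move all four into the metal bay tray, one to a bay and in the same order, so that the container from the place next to the carrier's handle ends in the bay next to the tray's handle and so on down the row. Keep the containers upright, set them down rather than drop them, and leave each standing on the floor of its bay.

Things in the scene. Friction and masses are not known exactly. Their poses are not given: they have to be found in the camera images.
- carrier: the carrier, where the row starts: fixed low grey plastic rack, 248 mm long (y), 64 mm wide (x), walls 16 mm high, a black wire handle sticking out 26 mm at its +y end. Origin: centre of its underside, on the bench; z up. Four places at y = +90 (first, by the handle), +30, -30, -90 mm, x = 0, each with a slate-blue insert holding one container. On either side of the bench, slanted up to 35 degrees
- bay_tray: the tray the row goes to: fixed, bare metal, 248 mm long (y), 64 mm wide (x), a black wire handle sticking out 26 mm at its +y end. Four empty bays 56 x 56 mm inside, centred at y = +90 (first, by the handle), +30, -30, -90 mm, x = 0; walls 4 mm thick, 18 mm high; floor 4 mm above the bench. Origin: centre of its underside, on the bench; z up. Turned any way round
- pot: specimen pot, the widest and lowest container: round, pale plastic, body 38 mm across, white ribbed lid 40 mm across, 16 mm high; 56 mm tall in all, about 50 g. Origin: centre of its underside; z up. Starts upright, 14 mm deep in its insert, underside 9 mm above the bench
- jar: specimen jar, of middle width and height: round, pale plastic, body 34 mm across, smooth white lid 35 mm across, 20 mm high; 70 mm tall in all, about 60 g. Origin: centre of its underside; z up. Starts upright, 14 mm deep in its insert, underside 9 mm above the bench
- vial: specimen vial, the slimmest and tallest container: round, pale plastic, body 25 mm across, white ribbed cap 28 mm across, 22 mm high; 88 mm tall in all, about 45 g. Origin: centre of its underside; z up. Starts upright, 14 mm deep in its insert, underside 9 mm above the bench
- bottle: square bottle: pale plastic body 32 x 32 mm, 62 mm tall, a small round white cap 21 mm across on top; 84 mm tall in all, about 70 g. x and y across its flats, which start square with the carrier. Origin: centre of its underside; z up. Starts upright, 14 mm deep in its insert, underside 9 mm above the bench
- pot_insert: adapter insert the pot stands in at the start: slate-blue plastic square, 55 x 55 mm, 18 mm high, round hole 45 mm across 14 mm deep; snapped firmly into one of the carrier's places, where it stays. Origin: centre of its underside, 5 mm above the bench; top 23 mm above the bench
- jar_insert: adapter insert the jar stands in at the start: slate-blue plastic square, 55 x 55 mm, 18 mm high, round hole 40 mm across 14 mm deep; snapped firmly into one of the carrier's places, where it stays. Origin: centre of its underside, 5 mm above the bench; top 23 mm above the bench
- vial_insert: adapter insert the vial stands in at the start: slate-blue plastic square, 55 x 55 mm, 18 mm high, round hole 30 mm across 14 mm deep; snapped firmly into one of the carrier's places, where it stays. Origin: centre of its underside, 5 mm above the bench; top 23 mm above the bench
- bottle_insert: adapter insert the square bottle stands in at the start: slate-blue plastic square, 55 x 55 mm, 18 mm high, square hole 37 mm wide 14 mm deep; snapped firmly into one of the carrier's places, where it stays. Origin: centre of its underside, 5 mm above the bench; top 23 mm above the bench
Things that resemble listed ones, but are neither listed nor needed, are in the scene too. What is shaped like the pot but blue, orange or red is not meant.

How it is judged (in metres and radians):
At the end, for the whole second after the job is handed in: Each container stands in the bay of the same rank from the tray's handle as its insert has from the carrier's handle: within 20 mm of the bay's centre along both tray axes, underside within 4 mm of the bay's floor, upright within 0.12 rad, released, at rest (((y of pot_insert in the frame of carrier between 0.08 and 0.1 m and y of pot in the frame of bay_tray between 0.07 and 0.11 m) or (y of pot_insert in the frame of carrier between 0.02 and 0.04 m and y of pot in the frame of bay_tray between 0.01 and 0.05 m) or (y of pot_insert in the frame of carrier between -0.04 and -0.02 m and y of pot in the frame of bay_tray between -0.05 and -0.01 m) or (y of pot_insert in the frame of carrier between -0.1 and -0.08 m and y of pot in the frame of bay_tray between -0.11 and -0.07 m)) and x of pot in the frame of bay_tray between -0.02 and 0.02 m and z of pot in the frame of bay_tray between 0 and 0.008 m and angle between each of pot, jar, vial, bottle's own z axis and vertical below 0.12 rad and linear speed of each of pot, jar, vial, bottle below 0.02 m/s and angular speed of each of pot, jar, vial, bottle below 0.2 rad/s and contact force between each of pot, jar, vial, bottle and the fingers below 0.05 N and ((y of jar_insert in the frame of carrier between 0.08 and 0.1 m and y of jar in the frame of bay_tray between 0.07 and 0.11 m) or (y of jar_insert in the frame of carrier between 0.02 and 0.04 m and y of jar in the frame of bay_tray between 0.01 and 0.05 m) or (y of jar_insert in the frame of carrier between -0.04 and -0.02 m and y of jar in the frame of bay_tray between -0.05 and -0.01 m) or (y of jar_insert in the frame of carrier between -0.1 and -0.08 m and y of jar in the frame of bay_tray between -0.11 and -0.07 m)) and x of jar in the frame of bay_tray between -0.02 and 0.02 m and z of jar in the frame of bay_tray between 0 and 0.008 m and ((y of vial_insert in the frame of carrier between 0.08 and 0.1 m and y of vial in the frame of bay_tray between 0.07 and 0.11 m) or (y of vial_insert in the frame of carrier between 0.02 and 0.04 m and y of vial in the frame of bay_tray between 0.01 and 0.05 m) or (y of vial_insert in the frame of carrier between -0.04 and -0.02 m and y of vial in the frame of bay_tray between -0.05 and -0.01 m) or (y of vial_insert in the frame of carrier between -0.1 and -0.08 m and y of vial in the frame of bay_tray between -0.11 and -0.07 m)) and x of vial in the frame of bay_tray between -0.02 and 0.02 m and z of vial in the frame of bay_tray between 0 and 0.008 m and ((y of bottle_insert in the frame of carrier between 0.08 and 0.1 m and y of bottle in the frame of bay_tray between 0.07 and 0.11 m) or (y of bottle_insert in the frame of carrier between 0.02 and 0.04 m and y of bottle in the frame of bay_tray between 0.01 and 0.05 m) or (y of bottle_insert in the frame of carrier between -0.04 and -0.02 m and y of bottle in the frame of bay_tray between -0.05 and -0.01 m) or (y of bottle_insert in the frame of carrier between -0.1 and -0.08 m and y of bottle in the frame of bay_tray between -0.11 and -0.07 m)) and x of bottle in the frame of bay_tray between -0.02 and 0.02 m and z of bottle in the frame of bay_tray between 0 and 0.008 m); the robot touches nothing.
It fails at once if a container was tipped over (more than 0.8 rad from upright) (angle between any of pot, jar, vial, bottle's own z axis and vertical above 0.8 rad).
It fails at once if a container was let fall (out of the fingers and moving faster than 0.7 m/s, a drop of 25 mm) ((linear speed of pot above 0.7 m/s and contact force between pot and the fingers below 0.05 N) or (linear speed of jar above 0.7 m/s and contact force between jar and the fingers below 0.05 N) or (linear speed of vial above 0.7 m/s and contact force between vial and the fingers below 0.05 N) or (linear speed of bottle above 0.7 m/s and contact force between bottle and the fingers below 0.05 N)).
It also fails if it takes over 106 s, if anything falls off the work surface, if the arm or the gripper's body presses on something with over 40 N, if the wrist force passes 120 N, or if a joint passes its speed limit or range.

## Robot

A 6-joint arm with a two-finger parallel gripper is mounted at the origin on the work surface. World frame = base frame: x ahead of the robot, y to its left, z up, the work surface at z = 0. Lengths are in mm, angles in degrees, forces in N, time in s.
With the tool pointing down it reaches from about 300 to 850 mm from the base axis. Payload 4.2 kg.
Tool frame: the origin (TCP) lies between the finger pads; the fingertips stand 14 mm ahead of it and the grasp point (between the pads) lies 5 mm behind it; z points along the fingers, y is the line along which they close (so a half turn about z gives the same grasp; the last joint's range is limited). The gripper opens to 91 mm and grips with 3 to 60 N. Pads are 32 mm wide; open, the fingers measure 118 mm over their backs; the gripper's body (76 mm by 178 mm) begins 60 mm behind the grasp point.
Start: joints at [64.343, 18.312, 89.639, -0, 72.044, -1.146], TCP at [238.554, 523.196, 227.976] pointing down, gripper open.
Joint ranges: [-177.97, 177.97], [-48.28, 115.42], [12.27, 149.76], [-77.06, 257.06], [2.81, 150.46], [-146.56, 146.56]. Speed limits (degrees/s): [147.25, 147.25, 180, 180, 180, 180].

## Interface

Orientations are given as [roll, pitch, yaw] about the fixed x, y, z axes, in that order (R = Rz(yaw) Ry(pitch) Rx(roll)).
In Python, from workcell import * gives the robot as it stands. The module is installed in compiled form; this text tells all that it offers.
- The arm moves only by the tool send_rows, never from a script. Its argument "deltas" is a list of rows, each a list of 2 entries, a list of its own where there are three numbers: the shift along the tool's x, y, z normalised to -1 to 1, where 1 is 0.5 m, then the turn, a rotation vector about the tool's x, y, z normalised to -1 to 1, where 1 is 0.5 rad. A call has 1 to 10 rows; each row shifts and turns the commanded pose from where the row before left it, along the tool's axes as they then stand; what a row does not reach is not made up. A row lasts 1/10 s, in which the tool goes at most 50 mm and 8.59 degrees, less where a joint would pass 70% of its speed; a pose out of reach is approached as far as the arm can. A call with a number of a shift or a turn outside -1 to 1 is refused whole. A call with a gripper value outside its range is refused whole. "grip" is the closure, from 0 (fully open) to 1 (shut), set as the call begins (left out, the last holds). The fingers move at their own pace and stop on an object; "grip_force" is the grip in N (left out, the last holds). Time passes only in rows, so rows that do not move let the fingers close. It gives the time, the measured TCP pose, the force, the opening and the grip force at its end, in the units of the state.
- state(): the state, without advancing time (a new reading comes with each control period).
- grab_frame(name): name is "scene" or "side" or "wrist"; returns the picture (400x640x3 uint8, red, green, blue); there is no depth.
- calibration(name): a dict with "mtx" (3x3 intrinsics, pixels), "D" ([k1, k2, p1, p2, k3] as OpenCV has them; the pictures are not rectified), "R" (3x3) and "t" (3): a world point X has camera coordinates R X + t. Camera axes: x right, y down, z forward; pixel columns grow to the right and rows downward; lengths in mm; the calibration is good to about 2 mm. A picture is of the moment at which its call begins: read the wrist's pose just before it. calibration takes no time and is no camera call; for the wrist camera it gives the pose at the moment of the call.
- job_done(): hands the job in; it is judged then, once.
Trained networks look in the newest picture that a camera, given by its name, has taken for a name from the list of things; names that differ only in an ending like _2 or _b are one class to them, and where a whole thing is asked for, a point or a joint stands for the part that bears it (a point fixed in the world has none). Each returns a list of dicts, best first, with "p" (0 to 1); they miss things now and then, are a little off and sometimes report something else, mostly with a low value. They report only what shows in the picture. A call takes as long as a camera call. They do not tell look-alikes from the thing itself.
- trace(camera, label): "pixels" (400x640 bool, what is visible of it) and "bbox" ([left, top, width, height] in pixels, round what is visible of it).
The state is a dict: "time_s": time; "qpos": joint angles; "qvel": joint speeds; "effort": joint torques, N m; "ee_pos": TCP position; "ee_rot": TCP orientation; "force": force on the tool from outside, world axes, zero at the start; "torque": the same for the moment, N m; "gripper_width": finger opening in mm; "gripper_force": force on a finger pad.
Only numpy, scipy, OpenCV 4.12 (cv2) and the standard library are available. Lean on these libraries where they do the work, as an engineer would, in place of code of your own. Each camera call takes 0.05 s, during which the arm holds its last target. There are 200 camera calls.

## Working session

There is one attempt and no reset: what is moved stays moved. The work goes in short steps, Python scripts to look and compute and a tool call to move; the robot and the scene stay as the last step left them, time stands still between calls to the robot, and variables do not carry over. Pictures are saved under pics/ and viewed, at most 14 in all, crops included, and the job is handed in when it is done.

Besides the shell and the picture viewer there is one more tool, called after ">>>" by a JSON object that holds its "name" and its "arguments", one argument or row to a line. send_rows: Moves the arm, as the interface text tells. Scaled input: -1 to 1 covers 0.5 m each way for a shift and 0.5 rad each way for a turn. Its arguments: {"type":"object","properties":{"deltas":{"type":"array","items":{"type":"array"}},"grip":{"type":"number"},"grip_force":{"type":"number"}},"required":["deltas"]}

```bash
mkdir -p pics; cat > h.py <<'E'
from workcell import *
import numpy as np, cv2
def save(n,im): cv2.imwrite('pics/'+n,cv2.cvtColor(im,cv2.COLOR_RGB2BGR))
def ray(c,px):
    u=cv2.undistortPoints(np.array(px,float).reshape(-1,1,2),c['mtx'],c['D']).reshape(-1,2)
    R=np.array(c['R']);t=np.array(c['t'])
    d=np.c_[u,np.ones(len(u))]@R
    return -R.T@t,d
def onz(c,px,z):
    o,d=ray(c,px); return o+d*((z-o[2])/d[:,2])[:,None]
def proj(c,X):
    R=np.array(c['R']);return cv2.projectPoints(np.array(X,float).reshape(-1,3),cv2.Rodrigues(R)[0],np.array(c['t'],float),c['mtx'],c['D'])[0].reshape(-1,2)
def cal(n):
    c=calibration(n); return {k:np.array(v,float) for k,v in c.items()}
E
python3 - <<'E'
from h import *
print(state())
for n in('scene','side'):
    im=grab_frame(n); save(n+'0.png',im)
    c=cal(n); print(n,-c['R'].T@c['t'])
    for l in ['carrier','bay_tray','pot','jar','vial','bottle','pot_insert','jar_insert','vial_insert','bottle_insert']:
        for r in trace(n,l)[:3]:
            m=r['pixels'];ys,xs=np.nonzero(m)
            print(n,l,round(r['p'],2),r['bbox'],onz(c,[[xs.mean(),ys.mean()]],20)[0].round() if len(xs) else '')
E
```

```text
{'time_s': 0.0, 'qpos': array([ 6.43439412e+01,  1.83499019e+01,  8.97058922e+01, -6.04149204e-05,
        7.20439669e+01, -1.14579738e+00]), 'qvel': array([ 0.0503327 ,  0.06672164, -0.06080882,  0.00562109,  0.04435493,
        0.12882499]), 'effort': array([ 2.55038203e-04, -4.12472391e+01, -2.31976390e+01,  7.28575420e-02,
        4.57250699e-02, -1.21159251e-04]), 'ee_pos': array([238.33270832, 522.75238755, 227.14117992]), 'ee_rot': array([-1.79900258e+02, -1.93745119e-03,  1.55489756e+02]), 'force': array([-0.04111608, -0.86253673,  1.10396874]), 'torque': array([-0.01030144,  0.0311509 , -0.00221412]), 'gripper_force': 0.0, 'gripper_width': 91.41275349946791}
scene [1278.81487208   29.85958402  858.17696478]
scene carrier 0.92 [220.2, 193.3, 86.6, 37.2] [ 574. -202.   20.]
scene bay_tray 0.75 [412.2, 177.1, 47.5, 74.2] [525. 250.  20.]
scene bay_tray 0.21 [270.9, 206.9, 28.1, 20.2] [ 572. -164.   20.]
scene pot 0.67 [240.8, 184.7, 18.6, 17.7] [ 491. -280.   20.]
scene pot 0.62 [285.9, 153.1, 10.3, 24.2] [ 360. -178.   20.]
scene pot 0.61 [182.3, 190.3, 18.6, 24.0] [ 546. -440
[... 853 characters left out ...]
0.85 [413.3, 214.6, 21.2, 25.7] [ 667. -233.   20.]
side pot 0.77 [378.1, 254.1, 21.4, 24.9] [ 528. -260.   20.]
side jar 0.68 [387.3, 274.7, 17.4, 30.5] [ 503. -316.   20.]
side jar 0.66 [377.3, 252.2, 21.1, 26.6] [ 528. -260.   20.]
side vial 0.53 [365.6, 200.2, 16.2, 31.0] [ 591. -137.   20.]
side bottle 0.77 [371.9, 223.2, 18.3, 35.5] [ 556. -201.   20.]
side bottle 0.42 [373.5, 260.4, 14.0, 23.2] [ 495. -267.   20.]
side pot_insert 0.78 [373.7, 262.8, 25.8, 20.3] [ 499. -266.   20.]
side jar_insert 0.84 [381.4, 284.1, 31.3, 27.6] [ 481. -331.   20.]
side vial_insert 0.54 [357.4, 220.8, 24.5, 19.0] [ 552. -156.   20.]
side bottle_insert 0.48 [364.1, 239.3, 27.8, 23.1] [ 524. -215.   20.]
```

```bash
python3 - <<'E'
import cv2,numpy as np
a=cv2.imread('pics/scene0.png');b=cv2.imread('pics/side0.png')
f=lambda im,x,y,w,h,s:cv2.resize(im[y:y+h,x:x+w],None,fx=s,fy=s,interpolation=cv2.INTER_CUBIC)
m=np.vstack([f(a,160,130,320,120,2.5),f(b,190,110,266,210,2.2)[:, :].copy() if 0 else cv2.copyMakeBorder(f(b,190,110,300,220,1.36),0,0,0,800-408,cv2.BORDER_CONSTANT)])
m[300:300+299,408:808]=f(b,330,180,130,140,2.13)[:299,:].copy()[:, :277] if 0 else cv2.resize(b[190:318,310:481],(392,299),interpolation=cv2.INTER_CUBIC)
cv2.imwrite('pics/m0.png',m);print(m.shape)
E
```

```text
(599, 800, 3)
```

View pics/m0.png

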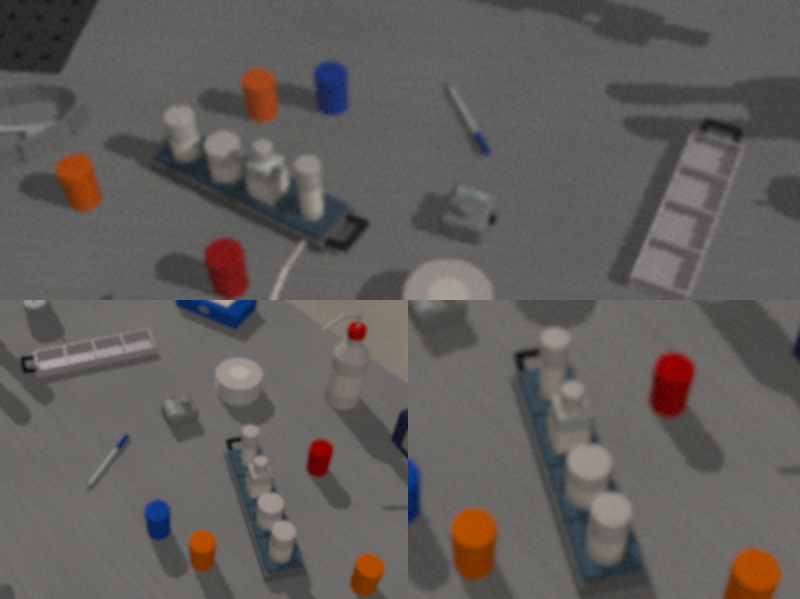

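```bash
cat >> h.py <<'E'
from scipy.spatial.transform import Rotation as Ro
from scipy.optimize import least_squares
def tool():
    s=state(); return np.array(s['ee_pos']),Ro.from_euler('xyz',s['ee_rot'],degrees=True)
def goto(p,yaw,T=None):
    """delta (normalised) from current to world p and tool pointing down with y-axis heading 'yaw' (deg, mod 180 nearest)"""
    q,R=T or tool()
    best=None
    for k in(0,180):
        a=np.radians(yaw+k); y=np.array([np.cos(a),np.sin(a),0]); z=np.array([0,0,-1.]); x=np.cross(y,z)
        G=Ro.from_matrix(np.c_[x,y,z]); r=(R.inv()*G).as_rotvec()
        if best is None or np.linalg.norm(r)<np.linalg.norm(best[0]): best=(r,G)
    d=R.inv().apply(np.array(p)-q)
    return (d/500).round(4),(best[0]/.5).round(3),best[1]
E
python3 - <<'E'
from h import *
p,R=tool(); c=cal('wrist'); o=-c['R'].T@c['t']
print('R',R.as_matrix().round(3)); print('cam in tool',R.inv().apply(o-p).round(1),'axes',(R.as_matrix().T@c['R'].T).round(3)); print(c['mtx'],c['D'])
print(onz(c,[[320,200],[0,0],[640,400],[640,0],[0,400]],0).round())
# fit tray & carrier from mask
L=[]
for n in('scene','side'):
    im=grab_frame(n);c=cal(n)
    for l in('bay_tray','carrier'):
        m=trace(n,l)[0]['pixels'].astype(np.uint8)
        h=cv2.convexHull(np.vstack([k for k in cv2.findContours(m,0,2)[0]]));r=cv2.minAreaRect(h)
        print(n,l,onz(c,cv2.boxPoints(r),10).round()[:,:2].tolist())
E
```

```text
R [[-0.91   0.415  0.   ]
 [ 0.415  0.91   0.   ]
 [-0.     0.    -1.   ]]
cam in tool [  76.3   -0.4 -157.2] axes [[ 0.001 -0.962 -0.272]
 [ 1.     0.001  0.001]
 [-0.001 -0.272  0.962]]
[[316.92658921   0.         318.34229776]
 [  0.         316.92658921 200.13907907]
 [  0.           0.           1.        ]] [-0.04979022  0.          0.          0.          0.        ]
[[ 269.  512.    0.]
 [-102.  275.    0.]
 [ 821.  865.    0.]
 [ 203.  948.    0.]
 [ 366. -132.    0.]]
scene bay_tray [[624.0, 181.0], [348.0, 276.0], [382.0, 343.0], [648.0, 240.0]]
scene carrier [[570.0, -361.0], [496.0, -369.0], [552.0, -103.0], [620.0, -106.0]]
side bay_tray [[385.0, 346.0], [653.0, 251.0], [610.0, 167.0], [356.0, 261.0]]
side carrier [[515.0, -94.0], [599.0, -99.0], [505.0, -373.0], [438.0, -362.0]]
```

>>> {"name": "send_rows", "arguments": {
  "deltas": [
    [[-0.09,-0.033,0],[0,0,0]],
    [[-0.09,-0.033,0],[0,0,0]],
    [[-0.09,-0.033,0],[0,0,0]],
    [[-0.09,-0.033,0],[0,0,0]],
    [[-0.09,-0.033,0],[0,0,0]],
    [[-0.09,-0.033,0],[0,0,0]],
    [[-0.09,-0.033,0],[0,0,0]],
    [[-0.09,-0.033,0],[0,0,0]],
    [[0,0,0],[0,0,0]],
    [[0,0,0],[0,0,0]]
  ]
}}

```text
time_s: 2.4
ee_pos: [511.7, 253.0, 227.7]
ee_rot: [180.0, -0.1, 155.3]
force: [-0.3, 0.4, -0.4]
gripper_width: 91.0
gripper_force: 0.0
```

```bash
python3 - <<'E'
from h import *
s=state();print(s['time_s'],s['ee_pos'],s['ee_rot'],s['qpos'].round(1))
c=cal('wrist');im=grab_frame('wrist');save('w1.png',im);np.savez('w1.npz',**c)
for r in trace('wrist','bay_tray')[:2]:
    m=r['pixels'].astype(np.uint8);h=cv2.convexHull(np.vstack(cv2.findContours(m,0,2)[0]));b=cv2.boxPoints(cv2.minAreaRect(h))
    print(r['p'],r['bbox'],b.round().tolist(),onz(c,b,14).round(1)[:,:2].tolist())
E
```

```text
2.4 [511.70804767 253.01480401 227.71405279] [ 1.79999011e+02 -5.10803985e-02  1.55342413e+02] [ 25.1  18.   90.2   0.   71.9 -40.2]
0.93 [282.5, 39.6, 70.5, 230.4] [[280.0, 43.0], [338.0, 40.0], [353.0, 270.0], [294.0, 274.0]] [[360.1, 276.5], [383.2, 335.5], [641.9, 242.6], [614.9, 171.0]]
```

View pics/w1.png

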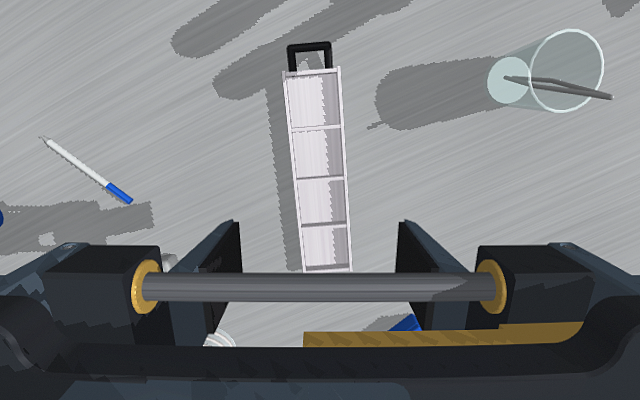

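```bash
python3 - <<'E'
from h import *
im=cv2.imread('pics/w1.png')
f=lambda x,y,w,h:cv2.resize(im[y:y+h,x:x+w],(w*5,h*5),interpolation=cv2.INTER_NEAREST)
m=np.hstack([f(275,40,78,115),f(280,165,78,115)]);print(m.shape);cv2.imwrite('pics/z1.png',m)
c=dict(np.load('w1.npz'));print('beaker base',onz(c,[[508,80]],0),'box',onz(c,[[400,322],[310,340],[220,340]],0).round())
E
```

```text
(575, 780, 3)
beaker base [[500.67972101 501.83681108   0.        ]] box [[755. 271.   0.]
 [729. 140.   0.]
 [675.  20.   0.]]
```

View pics/z1.png

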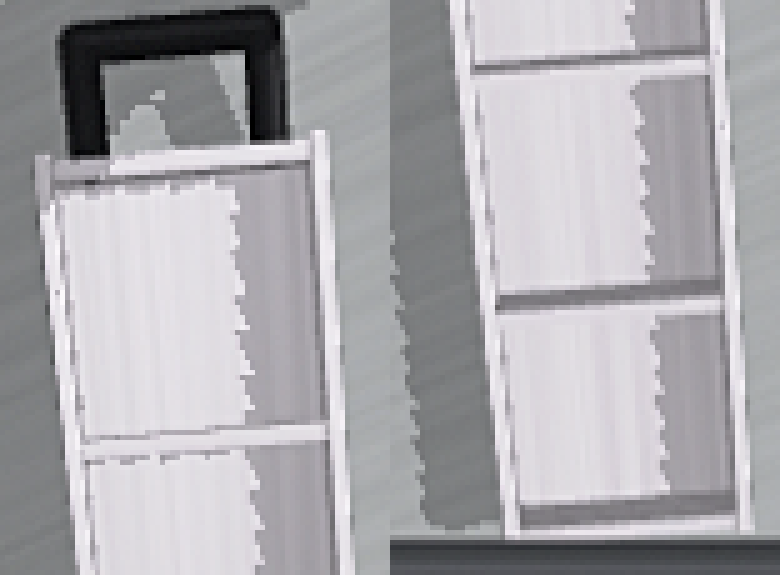

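```bash
python3 - <<'E'
from h import *
c=dict(np.load('w1.npz'))
P=[(-32,124,282,71),(32,124,340.4,66),(-32,60,288.6,128.2),(32,60,343,126),(-32,0,295,181),(32,0,346.4,178.2),(-32,-60,299.6,227.2),(32,-60,349,225),(-32,-124,302.8,272.4),(32,-124,352.4,271.4)]
P=np.array(P)
def f(v,zf=None):
    a=np.radians(v[2]);z=v[3] if zf is None else zf
    R=np.array([[np.cos(a),-np.sin(a)],[np.sin(a),np.cos(a)]])
    return (proj(c,np.c_[P[:,:2]@R.T+v[:2],np.full(len(P),z)])-P[:,2:]).ravel()
r=least_squares(f,[512,254,70,18]);print(r.x.round(2),r.fun.reshape(-1,2).round(1).tolist())
r=least_squares(lambda v:f(v,18),[512,254,70]);print(r.x.round(2),abs(r.fun).max())
E
```

```text
[514.43 254.25  69.89  13.88] [[0.6, 0.1], [0.2, 0.2], [-0.2, 1.8], [1.1, -0.5], [-1.5, -0.1], [0.6, -1.4], [-1.3, 0.7], [0.5, -0.9], [0.2, 1.3], [-0.4, -1.2]]
[513.84 254.5   69.89] 2.416558090516446
```

```bash
cat >> h.py <<'E'
import json
def path(p,yaw,N=None,T=None,dec=4):
    """print rows, straight line + rotation from current pose to p/yaw; returns end (p,R) by integrating rounded rows"""
    q,R=T or tool(); q=np.array(q,float)
    d,r,G=goto(p,yaw,(q,R)); tot=(R.inv()*G).as_rotvec()
    N=N or int(max(np.ceil(np.linalg.norm(np.array(p)-q)/48),np.ceil(np.degrees(np.linalg.norm(tot))/8.4),1))
    rows=[]
    q0,R0=q.copy(),R
    for i in range(1,N+1):
        tp=q0+(np.array(p)-q0)*i/N; tR=R0*Ro.from_rotvec(tot*i/N)
        dd=(R.inv().apply(tp-q)/500).round(3); rr=((R.inv()*tR).as_rotvec()/.5).round(3)
        rows.append([dd.tolist(),rr.tolist()])
        q=q+R.apply(dd*500); R=R*Ro.from_rotvec(rr*.5)
    for k in range(0,N,10): print(json.dumps(rows[k:k+10]).replace('0.0,','0,').replace('0.0]','0]').replace(' ',''))
    print('end',q.round(1),(G.inv()*R).magnitude())
    return q,R
E
python3 - <<'E'
from h import *
path([523,-260,300],-20)
E
```

```text
[[[-0.041,-0.084,-0.013],[-0,-0,0.271]],[[-0.052,-0.078,-0.013],[-0,-0,0.272]],[[-0.061,-0.07,-0.013],[-0,-0,0.271]],[[-0.071,-0.061,-0.014],[-0,-0,0.272]],[[-0.079,-0.051,-0.013],[-0.001,-0,0.271]],[[-0.084,-0.04,-0.013],[0,-0.001,0.271]],[[-0.09,-0.028,-0.013],[0,0,0.272]],[[-0.092,-0.016,-0.013],[0,0,0.271]],[[-0.093,-0.003,-0.013],[0,-0,0.272]],[[-0.094,0.009,-0.013],[-0,-0,0.271]]]
[[[-0.09,0.022,-0.014],[-0,-0,0.271]]]
end [ 523.  -259.8  300.2] 0.00026289836565169617
```

>>> {"name": "send_rows", "arguments": {
  "deltas": [
    [[-0.041,-0.084,-0.013],[0,0,0.271]],
    [[-0.052,-0.078,-0.013],[0,0,0.271]],
    [[-0.061,-0.07,-0.013],[0,0,0.271]],
    [[-0.071,-0.061,-0.013],[0,0,0.271]],
    [[-0.079,-0.051,-0.013],[0,0,0.271]],
    [[-0.084,-0.04,-0.013],[0,0,0.271]],
    [[-0.09,-0.028,-0.013],[0,0,0.271]],
    [[-0.092,-0.016,-0.013],[0,0,0.271]],
    [[-0.093,-0.003,-0.013],[0,0,0.271]],
    [[-0.094,0.009,-0.013],[0,0,0.271]]
  ]
}}

```text
time_s: 3.5
ee_pos: [522.7, -213.9, 293.5]
ee_rot: [180.0, -0.0, 77.7]
force: [0.8, 0.2, 0.4]
gripper_width: 90.9
gripper_force: 0.0
```

>>> {"name": "send_rows", "arguments": {
  "deltas": [
    [[-0.09,0.022,-0.013],[0,0,0.271]],
    [[0,0,0],[0,0,0]],
    [[0,0,0],[0,0,0]]
  ]
}}

```text
time_s: 3.8
ee_pos: [524.1, -259.5, 299.2]
ee_rot: [-180.0, -0.1, 70.2]
force: [0.4, 0.8, -0.5]
gripper_width: 91.3
gripper_force: 0.0
```

```bash
python3 - <<'E'
from h import *
s=state();print(s['time_s'],s['ee_pos'],s['ee_rot'],s['qpos'].round(1))
c=cal('wrist');im=grab_frame('wrist');save('w2.png',im);np.savez('w2.npz',**c)
for l in ['carrier','pot','jar','vial','bottle','pot_insert','jar_insert','vial_insert','bottle_insert']:
    for r in trace('wrist',l)[:2]:
        print(l,round(r['p'],2),r['bbox'])
E
```

```text
3.8 [ 524.06296243 -259.4578915   299.21902746] [-1.79965746e+02 -5.87928913e-02  7.01535505e+01] [-27.5  17.3  80.9   0.1  81.8  -7.7]
carrier 0.97 [291.9, 41.9, 59.1, 198.2]
pot 0.96 [366.1, 247.8, 30.4, 24.4]
pot 0.79 [394.2, 104.1, 38.5, 30.8]
jar 0.65 [298.8, 205.0, 28.2, 41.7]
vial 0.61 [314.6, 74.3, 24.4, 26.6]
bottle 0.84 [305.6, 125.4, 29.6, 27.0]
bottle 0.25 [300.6, 66.0, 44.6, 48.0]
pot_insert 0.84 [295.6, 159.6, 44.7, 40.7]
jar_insert 0.77 [293.5, 200.0, 38.5, 37.7]
vial_insert 0.92 [301.9, 67.7, 45.3, 44.3]
```

View pics/w2.png

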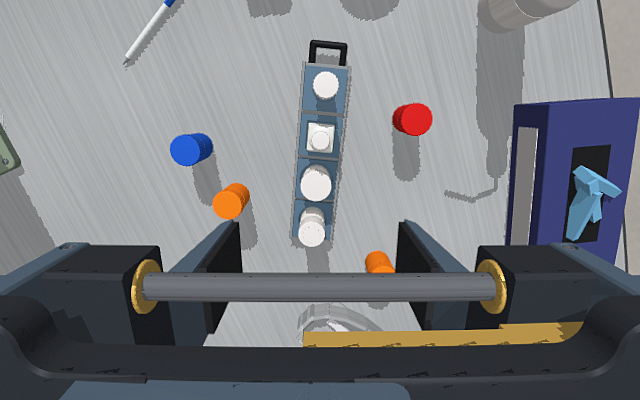

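```bash
python3 - <<'E'
from h import *
im=cv2.imread('pics/w2.png')
f=lambda x,y,w,h:cv2.resize(im[y:y+h,x:x+w],(w*5,h*5),interpolation=cv2.INTER_NEAREST)
m=np.hstack([f(285,35,78,116),f(285,140,78,116)]);cv2.imwrite('pics/z2.png',m)
E
```

```text
(no output)
```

View pics/z2.png

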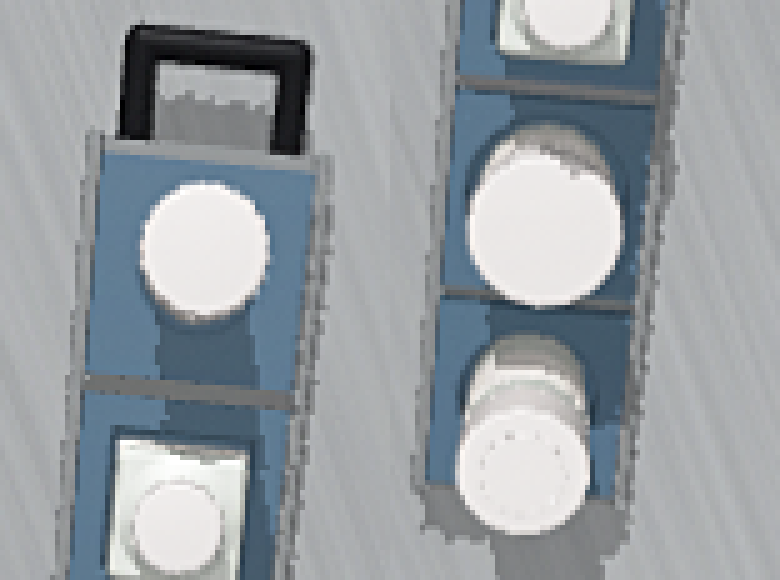

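```bash
python3 - <<'E'
from h import *
c=dict(np.load('w2.npz'))
X=[]
for n,u,v,z in(('vial',326,84.6,97),('bottle',320.6,140.6,93),('pot',316,185.6,65),('jar',311.4,233.6,79)):
    X.append(onz(c,[[u,v]],z)[0]);print(n,X[-1].round(1))
X=np.array(X);d=X[0]-X[3];print('yaw',np.degrees(np.arctan2(-d[0],d[1])),X[:,:2].mean(0),np.linalg.norm(np.diff(X[:,:2],axis=0),axis=1))
print('rim corners',onz(c,[[303,61],[351,66.4]],16).round(1))
# two-view height check: side camera image, bbox tops of lids
sd=cal('side');sc=cal('scene')
import itertools
pw={'vial':(326,84.6),'bottle':(320.6,140.6),'pot':(316,185.6),'jar':(311.4,233.6)}
a=cv2.imread('pics/side0.png')
for i,n in enumerate(pw): print(n,'expected side px',proj(sd,X[i]).round(1),'scene',proj(sc,X[i]).round(1))
# distractors near carrier
print(onz(c,[[240,190],[190,145],[420,112],[390,258]],50).round())
E
```

```text
vial [ 567.5 -164.2   97. ]
bottle [ 541.9 -218.8   93. ]
pot [ 516.7 -272.3   65. ]
jar [ 491.  -326.3   79. ]
yaw -25.254178529480228 [ 529.29555342 -245.38149353] [60.34433204 59.11682728 59.84436816]
rim corners [[ 553.  -121.1   16. ]
 [ 609.5 -148.4   16. ]]
vial expected side px [[374.2 205.8]] scene [[281.8 195.7]]
bottle expected side px [[381.8 227.8]] scene [[263.6 188.4]]
pot expected side px [[389.  258.3]] scene [[247.9 187.7]]
jar expected side px [[398.5 278.7]] scene [[230.6 176.4]]
[[ 419. -247.   50.]
 [ 381. -170.   50.]
 [ 669. -231.   50.]
 [ 578. -409.   50.]]
```

```bash
cat > plan.py <<'E'
from h import *
import sys
C={'vial':(567.5,-164.2),'bottle':(541.9,-218.8),'pot':(516.7,-272.3),'jar':(491.,-326.3)}
B={'vial':(429.5,285.3),'bottle':(485.8,264.7),'pot':(542.2,244.1),'jar':(598.5,223.4)}
H={'vial':40,'bottle':37,'pot':42,'jar':53}
n,w=sys.argv[1:3]
s=state();print(s['time_s'].__round__(2),s['ee_pos'].round(1),s['ee_rot'].round(1),'w',s['gripper_width'].__round__(1),'q6',s['qpos'][5].round(1))
if w=='pick': T=path((*C[n],165),-25.25); print('down to',9+H[n],'=',(T[0][2]-9-H[n])/500)
else:
    q,R=tool()
    print('up',(190-q[2])/500)
    T=path((*B[n],190),69.9,T=(np.array([q[0],q[1],190]),R)); print('down',(T[0][2]-5-H[n])/500)
E
python3 plan.py vial pick
```

```text
4.3 [ 524.  -259.9  299.5] [180.   -0.   70.1] w 90.9 q6 -7.6
[[[0.052,0.004,0.067],[0,-0,0.047]],[[0.053,0.003,0.067],[0,-0,0.047]],[[0.052,0.002,0.068],[0,-0,0.047]],[[0.053,0,0.067],[0,-0,0.047]]]
end [ 567.3 -164.1  165. ] 6.863688697055161e-05
down to 49 = 0.2319705191920852
```

>>> {"name": "send_rows", "arguments": {
  "deltas": [
    [[0.052,0.004,0.067],[0,0,0.047]],
    [[0.053,0.003,0.067],[0,0,0.047]],
    [[0.052,0.002,0.068],[0,0,0.047]],
    [[0.053,0,0.067],[0,0,0.047]],
    [[0,0,0],[0,0,0]],
    [[0,0,0.046],[0,0,0]],
    [[0,0,0.046],[0,0,0]]
  ]
}}

```text
time_s: 5.0
ee_pos: [568.4, -165.3, 120.0]
ee_rot: [179.8, -0.0, 64.8]
force: [-0.1, -0.7, 0.0]
gripper_width: 91.2
gripper_force: 0.0
```

```bash
python3 - <<'E'
from h import *
s=state();print(s['ee_pos'],s['ee_rot'])
c=cal('wrist');im=grab_frame('wrist');save('w3.png',im)
E
```

```text
[ 568.43218572 -165.32212155  120.01998112] [ 1.79788655e+02 -5.39712158e-03  6.47508420e+01]
```

View pics/w3.png

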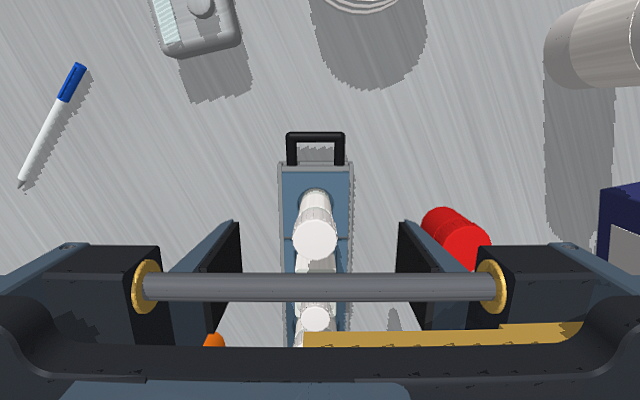

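>>> {"name": "send_rows", "arguments": {
  "deltas": [
    [[0,0,0.036],[0,0,0]],
    [[0,0,0.036],[0,0,0]],
    [[0,0,0.036],[0,0,0]],
    [[0,0,0.034],[0,0,0]],
    [[0,0,0],[0,0,0]],
    [[0,0,0],[0,0,0]]
  ]
}}

```text
time_s: 5.65
ee_pos: [568.0, -165.3, 49.1]
ee_rot: [179.9, -0.0, 64.7]
force: [0.0, -0.4, -0.5]
gripper_width: 91.3
gripper_force: 0.0
```

>>> {"name": "send_rows", "arguments": {
  "deltas": [
    [[0,0,0],[0,0,0]],
    [[0,0,0],[0,0,0]],
    [[0,0,0],[0,0,0]],
    [[0,0,0],[0,0,0]],
    [[0,0,0],[0,0,0]],
    [[0,0,0],[0,0,0]],
    [[0,0,0],[0,0,0]],
    [[0,0,0],[0,0,0]]
  ],
  "grip": 1,
  "grip_force": 15
}}

```text
time_s: 6.45
ee_pos: [567.3, -164.5, 47.9]
ee_rot: [-180.0, -0.0, 64.7]
force: [-0.1, -0.0, 0.1]
gripper_width: 29.9
gripper_force: 0.0
```

```bash
python3 plan.py vial place
```

```text
6.45 [ 567.3 -164.5   47.9] [-180.    -0.    64.7] w 29.9 q6 8.0
up 0.28421374256812487
[[[0.063,-0.058,0],[-0,0,0.269]],[[0.055,-0.065,0],[-0,0,0.269]],[[0.046,-0.073,0],[-0,0,0.269]],[[0.035,-0.077,0],[-0,0,0.269]],[[0.025,-0.082,0],[-0,0,0.27]],[[0.014,-0.085,0],[-0,0,0.269]],[[0.002,-0.085,0],[-0,0,0.269]],[[-0.01,-0.085,0],[-0,0,0.269]],[[-0.02,-0.083,0],[-0,0,0.269]],[[-0.032,-0.08,0],[-0,0,0.269]]]
[[[-0.042,-0.074,0],[-0,0,0.269]]]
end [429.4 285.2 190.1] 0.0002121782289879075
down 0.29012789888909135
```

```bash
sed -i 's/for k in(0,180)/for k in(0,)/' h.py; python3 plan.py vial place
```

```text
6.45 [ 567.3 -164.5   47.9] [-180.    -0.    64.7] w 29.9 q6 8.0
up 0.28421374256812487
[[[0.058,-0.053,0],[-0,-0,-0.277]],[[0.065,-0.044,0],[0,-0,-0.277]],[[0.07,-0.035,0],[0,-0,-0.277]],[[0.074,-0.025,0],[0,-0,-0.277]],[[0.077,-0.014,0],[0,-0,-0.277]],[[0.079,-0.004,0],[0,-0,-0.276]],[[0.078,0.007,0],[0,-0,-0.277]],[[0.076,0.018,0],[0,-0,-0.277]],[[0.073,0.028,0],[0,-0,-0.277]],[[0.069,0.038,0],[0,-0,-0.277]]]
[[[0.062,0.048,0],[0,-0,-0.277]],[[0.056,0.055,0],[0,-0,-0.277]]]
end [429.4 285.3 190.1] 0.00015361739174533608
down 0.2901279406995866
```

>>> {"name": "send_rows", "arguments": {
  "deltas": [
    [[0,0,0],[0,0,0]],
    [[0,0,0],[0,0,0]],
    [[0,0,0],[0,0,0]],
    [[0,0,0],[0,0,0]]
  ]
}}

```text
time_s: 6.85
ee_pos: [567.3, -164.6, 47.9]
ee_rot: [-180.0, -0.0, 64.7]
force: [-0.4, -0.3, -0.3]
gripper_width: 27.6
gripper_force: 15.0
```

>>> {"name": "send_rows", "arguments": {
  "deltas": [
    [[0,0,-0.04],[0,0,0]],
    [[0,0,-0.06],[0,0,0]],
    [[0,0,-0.09],[0,0,0]],
    [[0,0,-0.094],[0,0,0]],
    [[0,0,0],[0,0,0]]
  ]
}}

```text
time_s: 7.35
ee_pos: [571.1, -165.7, 197.2]
ee_rot: [179.2, -0.1, 64.7]
force: [0.7, -0.0, -0.6]
gripper_width: 27.3
gripper_force: 15.0
```

>>> {"name": "send_rows", "arguments": {
  "deltas": [
    [[0.058,-0.053,0],[0,0,-0.277]],
    [[0.065,-0.044,0],[0,0,-0.277]],
    [[0.07,-0.035,0],[0,0,-0.277]],
    [[0.074,-0.025,0],[0,0,-0.277]],
    [[0.077,-0.014,0],[0,0,-0.277]],
    [[0.079,-0.004,0],[0,0,-0.277]],
    [[0.078,0.007,0],[0,0,-0.277]],
    [[0.076,0.018,0],[0,0,-0.277]],
    [[0.073,0.028,0],[0,0,-0.277]],
    [[0.069,0.038,0],[0,0,-0.277]]
  ]
}}

```text
time_s: 8.35
ee_pos: [451.2, 211.5, 189.4]
ee_rot: [-180.0, -0.0, 144.4]
force: [0.6, 0.3, -0.3]
gripper_width: 27.3
gripper_force: 15.0
```

>>> {"name": "send_rows", "arguments": {
  "deltas": [
    [[0.062,0.048,0],[0,0,-0.277]],
    [[0.056,0.055,0],[0,0,-0.277]],
    [[0,0,0],[0,0,0]],
    [[0,0,0],[0,0,0]],
    [[0,0,0.08],[0,0,0]],
    [[0,0,0.08],[0,0,0]],
    [[0,0,0],[0,0,0]],
    [[0,0,0],[0,0,0]]
  ]
}}

```text
time_s: 9.15
ee_pos: [429.7, 284.2, 110.1]
ee_rot: [-179.9, -0.0, 159.8]
force: [-0.1, 0.1, 0.5]
gripper_width: 27.7
gripper_force: 15.0
```

```bash
python3 - <<'E'
from h import *
s=state();print(s['time_s'],s['ee_pos'],s['ee_rot'],s['gripper_width'],s['gripper_force'])
c=cal('wrist');im=grab_frame('wrist');save('w4.png',im)
E
```

```text
9.15 [429.7243525  284.2434601  110.13363051] [-1.79945192e+02 -2.91963514e-02  1.59816846e+02] 27.728484192738616 14.993011057376862
```

View pics/w4.png

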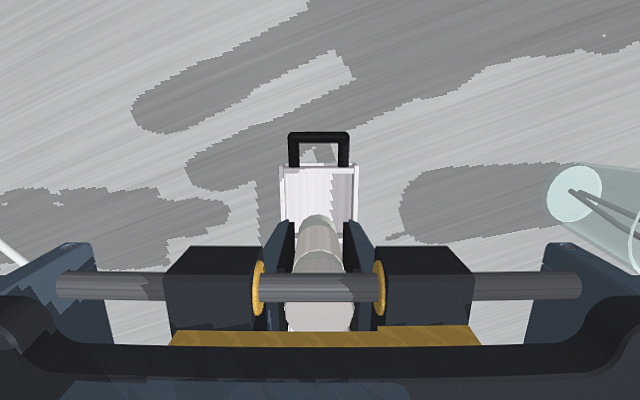

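>>> {"name": "send_rows", "arguments": {
  "deltas": [
    [[0,0,0.05],[0,0,0]],
    [[0,0,0.05],[0,0,0]],
    [[0,0,0.02],[0,0,0]],
    [[0,0,0.01],[0,0,0]],
    [[0,0,0.002],[0,0,0]],
    [[0,0,0],[0,0,0]],
    [[0,0,0],[0,0,0]]
  ]
}}

```text
time_s: 9.9
ee_pos: [430.0, 285.7, 45.0]
ee_rot: [179.9, 0.1, 159.9]
force: [0.3, -0.3, -0.7]
gripper_width: 27.0
gripper_force: 15.0
```

>>> {"name": "send_rows", "arguments": {
  "deltas": [
    [[0,0,0],[0,0,0]],
    [[0,0,0],[0,0,0]],
    [[0,0,0],[0,0,0]],
    [[0,0,0],[0,0,0]],
    [[0,0,0],[0,0,0]]
  ],
  "grip": 0.3
}}

```text
time_s: 10.4
ee_pos: [429.3, 285.3, 44.0]
ee_rot: [180.0, -0.0, 159.9]
force: [-1.1, 0.3, -0.2]
gripper_width: 62.7
gripper_force: 0.0
```

>>> {"name": "send_rows", "arguments": {
  "deltas": [
    [[0,0,-0.04],[0,0,0]],
    [[0,0,-0.08],[0,0,0]],
    [[0,0,-0.09],[0,0,0]],
    [[0,0,-0.08],[0,0,0]],
    [[0,0,0],[0,0,0]],
    [[0,0,0],[0,0,0]]
  ]
}}

```text
time_s: 11.0
ee_pos: [429.5, 285.3, 189.6]
ee_rot: [179.9, 0.1, 159.9]
force: [0.2, 0.2, -0.2]
gripper_width: 63.9
gripper_force: 0.0
```

```bash
python3 plan.py bottle pick; python3 - <<'E'
from h import *
im=grab_frame('side');save('s1.png',cv2.resize(im[110:200,190:330],None,fx=5,fy=5))
for r in trace('side','vial')[:3]: print(r['p'],r['bbox'])
E
```

```text
11.0 [429.5 285.3 189.6] [1.799e+02 1.000e-01 1.599e+02] w 63.9 q6 -37.6
[[[-0.046,-0.072,0.004],[0,-0,0.277]],[[-0.056,-0.066,0.004],[0.001,-0,0.277]],[[-0.065,-0.057,0.004],[-0,-0,0.277]],[[-0.072,-0.047,0.004],[0,-0,0.276]],[[-0.077,-0.038,0.004],[0.001,-0,0.277]],[[-0.082,-0.026,0.004],[-0,-0,0.277]],[[-0.085,-0.014,0.005],[0,-0,0.277]],[[-0.086,-0.003,0.004],[0,-0.001,0.277]],[[-0.086,0.009,0.004],[0.001,0,0.277]],[[-0.083,0.021,0.004],[0,0,0.277]]]
[[[-0.08,0.032,0.004],[0.001,0,0.277]],[[-0.075,0.043,0.004],[0,0,0.276]]]
end [ 541.9 -218.9  165.1] 0.0002077885390154973
down to 46 = 0.23810243770442469
0.52 [220.0, 128.2, 13.1, 30.7]
```

View pics/s1.png

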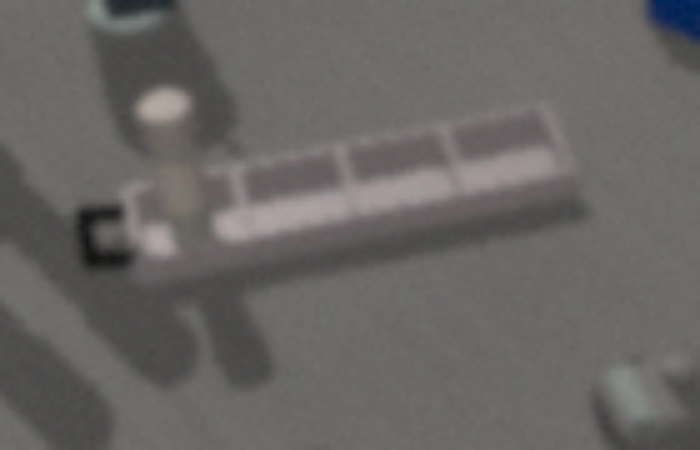

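>>> {"name": "send_rows", "arguments": {
  "deltas": [
    [[-0.046,-0.072,0.004],[0,0,0.277]],
    [[-0.056,-0.066,0.004],[0,0,0.277]],
    [[-0.065,-0.057,0.004],[0,0,0.277]],
    [[-0.072,-0.047,0.004],[0,0,0.277]],
    [[-0.077,-0.038,0.004],[0,0,0.277]],
    [[-0.082,-0.026,0.004],[0,0,0.277]],
    [[-0.085,-0.014,0.005],[0,0,0.277]],
    [[-0.086,-0.003,0.004],[0,0,0.277]],
    [[-0.086,0.009,0.004],[0,0,0.277]],
    [[-0.083,0.021,0.004],[0,0,0.277]]
  ]
}}

```text
time_s: 12.1
ee_pos: [522.0, -136.3, 166.3]
ee_rot: [-179.8, -0.0, 80.2]
force: [0.2, 0.9, -0.5]
gripper_width: 63.9
gripper_force: 0.0
```

>>> {"name": "send_rows", "arguments": {
  "deltas": [
    [[-0.08,0.032,0.004],[0,0,0.277]],
    [[-0.075,0.043,0.004],[0,0,0.277]],
    [[0,0,0],[0,0,0]],
    [[0,0,0],[0,0,0]],
    [[0,0,0],[0,0,0]]
  ]
}}

```text
time_s: 12.6
ee_pos: [540.7, -217.9, 163.2]
ee_rot: [-179.8, -0.0, 64.8]
force: [-0.4, 0.2, 0.6]
gripper_width: 63.9
gripper_force: 0.0
```

```bash
python3 plan.py bottle pick
```

```text
12.6 [ 540.7 -217.9  163.2] [-179.8   -0.    64.8] w 63.9 q6 2.1
[[[-0.001,0.003,-0.004],[-0.006,-0.001,0.001]]]
end [ 541.8 -219.   165.2] 0.00022055433167949282
down to 46 = 0.2383250150581847
```

>>> {"name": "send_rows", "arguments": {
  "deltas": [
    [[0,0,0.08],[0,0,0]],
    [[0,0,0.08],[0,0,0]],
    [[0,0,0.05],[0,0,0]],
    [[0,0,0.028],[0,0,0]],
    [[0,0,0],[0,0,0]],
    [[0,0,0],[0,0,0]]
  ]
}}

```text
time_s: 13.2
ee_pos: [541.7, -218.0, 45.8]
ee_rot: [-180.0, -0.0, 64.8]
force: [0.8, 0.0, 0.9]
gripper_width: 64.0
gripper_force: 0.0
```

>>> {"name": "send_rows", "arguments": {
  "deltas": [
    [[0,0,0],[0,0,0]],
    [[0,0,0],[0,0,0]],
    [[0,0,0],[0,0,0]],
    [[0,0,0],[0,0,0]],
    [[0,0,0],[0,0,0]],
    [[0,0,0],[0,0,0]],
    [[0,0,0],[0,0,0]],
    [[0,0,0],[0,0,0]]
  ],
  "grip": 1
}}

```text
time_s: 14.0
ee_pos: [541.6, -219.1, 45.8]
ee_rot: [180.0, -0.0, 64.7]
force: [-0.5, -0.3, 4.4]
gripper_width: 31.8
gripper_force: 15.0
```

```bash
python3 plan.py bottle place
```

```text
14.0 [ 541.6 -219.1   45.8] [180.   -0.   64.7] w 31.8 q6 2.1
up 0.2883328750926839
[[[0.069,-0.043,-0],[0,0,-0.277]],[[0.074,-0.033,-0],[0,0,-0.277]],[[0.078,-0.022,-0],[0,0,-0.277]],[[0.08,-0.012,-0],[0,0,-0.277]],[[0.082,0,-0],[0,0,-0.277]],[[0.08,0.011,-0],[0,0,-0.277]],[[0.078,0.022,-0],[0,0,-0.277]],[[0.074,0.033,-0],[0,0,-0.276]],[[0.07,0.042,-0],[0,0,-0.277]],[[0.062,0.052,-0],[0,0.001,-0.277]]]
[[[0.055,0.06,-0],[0,-0,-0.277]],[[0.046,0.067,-0],[0,-0,-0.277]]]
end [486.  264.8 190. ] 0.00028900645821248783
down 0.29596792690759743
```

>>> {"name": "send_rows", "arguments": {
  "deltas": [
    [[0,0,-0.04],[0,0,0]],
    [[0,0,-0.07],[0,0,0]],
    [[0,0,-0.09],[0,0,0]],
    [[0,0,-0.088],[0,0,0]],
    [[0,0,0],[0,0,0]]
  ]
}}

```text
time_s: 14.5
ee_pos: [544.9, -220.5, 195.6]
ee_rot: [179.3, -0.0, 64.7]
force: [-0.3, -0.2, -1.4]
gripper_width: 31.8
gripper_force: 15.0
```

>>> {"name": "send_rows", "arguments": {
  "deltas": [
    [[0.069,-0.043,0],[0,0,-0.277]],
    [[0.074,-0.033,0],[0,0,-0.277]],
    [[0.078,-0.022,0],[0,0,-0.277]],
    [[0.08,-0.012,0],[0,0,-0.277]],
    [[0.082,0,0],[0,0,-0.277]],
    [[0.08,0.011,0],[0,0,-0.277]],
    [[0.078,0.022,0],[0,0,-0.277]],
    [[0.074,0.033,0],[0,0,-0.277]],
    [[0.07,0.042,0],[0,0,-0.277]],
    [[0.062,0.052,0],[0,0,-0.277]]
  ]
}}

```text
time_s: 15.5
ee_pos: [494.0, 185.5, 188.1]
ee_rot: [-179.9, -0.1, 144.4]
force: [0.4, -0.8, -1.2]
gripper_width: 31.5
gripper_force: 15.0
```

>>> {"name": "send_rows", "arguments": {
  "deltas": [
    [[0.055,0.06,0],[0,0,-0.277]],
    [[0.046,0.067,0],[0,0,-0.277]],
    [[0,0,0],[0,0,0]],
    [[0,0,0],[0,0,0]],
    [[0,0,0],[0,0,0]],
    [[0,0,0.08],[0,0,0]],
    [[0,0,0.08],[0,0,0]],
    [[0,0,0],[0,0,0]],
    [[0,0,0],[0,0,0]],
    [[0,0,0],[0,0,0]]
  ]
}}

```text
time_s: 16.5
ee_pos: [487.4, 265.0, 111.5]
ee_rot: [179.8, 0.2, 159.9]
force: [0.5, -0.3, -0.1]
gripper_width: 32.0
gripper_force: 15.0
```

```bash
python3 - <<'E'
from h import *
s=state();print(s['time_s'],s['ee_pos'],s['ee_rot'],s['gripper_width'],s['gripper_force'])
im=grab_frame('wrist');save('w5.png',im)
E
```

```text
16.5 [487.37387758 265.04625881 111.52363875] [1.79831961e+02 1.53048632e-01 1.59862713e+02] 31.996253811947664 14.999656677246094
```

View pics/w5.png

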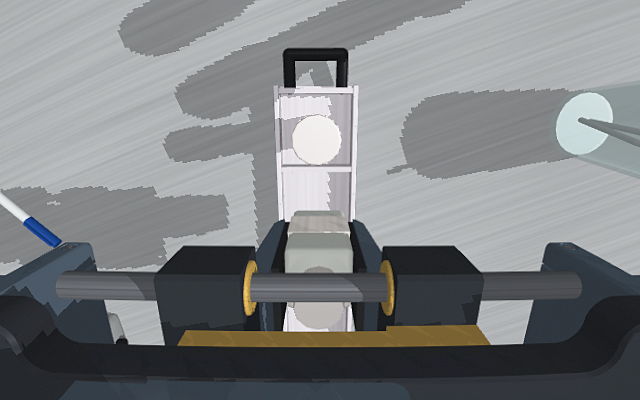

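>>> {"name": "send_rows", "arguments": {
  "deltas": [
    [[0,0,0.05],[0,0,0]],
    [[0,0,0.05],[0,0,0]],
    [[0,0,0.02],[0,0,0]],
    [[0,0,0.01],[0,0,0]],
    [[0,0,0.006],[0,0,0]],
    [[0,0,0],[0,0,0]],
    [[0,0,0],[0,0,0]]
  ]
}}

```text
time_s: 17.25
ee_pos: [486.4, 265.3, 42.4]
ee_rot: [179.9, 0.1, 159.9]
force: [0.6, -0.4, -0.6]
gripper_width: 32.2
gripper_force: 15.0
```

>>> {"name": "send_rows", "arguments": {
  "deltas": [
    [[0,0,0],[0,0,0]],
    [[0,0,0],[0,0,0]],
    [[0,0,0],[0,0,0]],
    [[0,0,0],[0,0,0]],
    [[0,0,0],[0,0,0]]
  ],
  "grip": 0.3
}}

```text
time_s: 17.75
ee_pos: [485.8, 265.0, 41.5]
ee_rot: [180.0, 0.0, 159.9]
force: [0.1, -0.7, -0.4]
gripper_width: 63.5
gripper_force: 0.0
```

>>> {"name": "send_rows", "arguments": {
  "deltas": [
    [[0,0,-0.04],[0,0,0]],
    [[0,0,-0.08],[0,0,0]],
    [[0,0,-0.09],[0,0,0]],
    [[0,0,-0.086],[0,0,0]],
    [[0,0,0],[0,0,0]],
    [[0,0,0],[0,0,0]]
  ]
}}

```text
time_s: 18.35
ee_pos: [486.1, 265.1, 190.4]
ee_rot: [179.9, 0.1, 159.9]
force: [-0.1, -0.7, -1.1]
gripper_width: 64.1
gripper_force: 0.0
```

```bash
python3 plan.py pot pick
```

```text
18.35 [486.1 265.1 190.4] [1.799e+02 1.000e-01 1.599e+02] w 64.1 q6 -42.5
[[[-0.036,-0.082,0.004],[0,-0,0.277]],[[-0.046,-0.077,0.004],[0.001,-0,0.277]],[[-0.057,-0.07,0.004],[0,-0,0.277]],[[-0.066,-0.061,0.005],[0.001,-0,0.276]],[[-0.073,-0.051,0.004],[0,-0,0.277]],[[-0.08,-0.041,0.004],[0.001,-0,0.277]],[[-0.085,-0.029,0.004],[-0,-0,0.277]],[[-0.088,-0.018,0.005],[0,-0,0.277]],[[-0.089,-0.005,0.004],[0.001,-0.001,0.277]],[[-0.09,0.008,0.004],[0,0,0.277]]]
[[[-0.087,0.019,0.004],[0.001,0,0.276]],[[-0.084,0.032,0.005],[0,0,0.277]]]
end [ 516.8 -272.3  164.8] 0.00026198402734324317
down to 51 = 0.2275730395769982
```

>>> {"name": "send_rows", "arguments": {
  "deltas": [
    [[-0.036,-0.082,0.004],[0,0,0.277]],
    [[-0.046,-0.077,0.004],[0,0,0.277]],
    [[-0.057,-0.07,0.004],[0,0,0.277]],
    [[-0.066,-0.061,0.005],[0,0,0.277]],
    [[-0.073,-0.051,0.004],[0,0,0.277]],
    [[-0.08,-0.041,0.004],[0,0,0.277]],
    [[-0.085,-0.029,0.004],[0,0,0.277]],
    [[-0.088,-0.018,0.005],[0,0,0.277]],
    [[-0.089,-0.005,0.004],[0,0,0.277]],
    [[-0.09,0.008,0.004],[0,0,0.277]]
  ],
  "grip": 0.2
}}

```text
time_s: 19.35
ee_pos: [509.9, -184.5, 166.3]
ee_rot: [-179.8, -0.1, 80.2]
force: [0.2, 0.8, -0.2]
gripper_width: 73.1
gripper_force: 0.0
```

>>> {"name": "send_rows", "arguments": {
  "deltas": [
    [[-0.087,0.019,0.004],[0,0,0.277]],
    [[-0.084,0.032,0.005],[0,0,0.277]],
    [[0,0,0],[0,0,0]],
    [[0,0,0],[0,0,0]],
    [[0,0,0],[0,0,0]],
    [[0,0,0],[0,0,0]]
  ]
}}

```text
time_s: 19.95
ee_pos: [516.0, -270.9, 163.5]
ee_rot: [-179.9, -0.0, 64.8]
force: [0.1, -0.5, -0.7]
gripper_width: 72.9
gripper_force: 0.0
```

>>> {"name": "send_rows", "arguments": {
  "deltas": [
    [[0,0,0.08],[0,0,0]],
    [[0,0,0.08],[0,0,0]],
    [[0,0,0.04],[0,0,0]],
    [[0,0,0.028],[0,0,0]],
    [[0,0,0],[0,0,0]],
    [[0,0,0],[0,0,0]]
  ]
}}

```text
time_s: 20.55
ee_pos: [516.6, -271.7, 50.4]
ee_rot: [180.0, -0.0, 64.8]
force: [-0.6, -0.5, -0.0]
gripper_width: 73.2
gripper_force: 0.0
```

>>> {"name": "send_rows", "arguments": {
  "deltas": [
    [[0,0,0],[0,0,0]],
    [[0,0,0],[0,0,0]],
    [[0,0,0],[0,0,0]],
    [[0,0,0],[0,0,0]],
    [[0,0,0],[0,0,0]],
    [[0,0,0],[0,0,0]],
    [[0,0,0],[0,0,0]],
    [[0,0,0],[0,0,0]]
  ],
  "grip": 1
}}

```text
time_s: 21.35
ee_pos: [516.3, -272.5, 50.2]
ee_rot: [180.0, -0.0, 64.7]
force: [0.0, -0.6, 3.3]
gripper_width: 39.3
gripper_force: 15.0
```

```bash
python3 plan.py pot place
```

```text
21.35 [ 516.3 -272.5   50.2] [180.   -0.   64.7] w 39.3 q6 -3.7
up 0.27959164752790205
[[[0.08,-0.033,-0],[0,0,-0.277]],[[0.083,-0.022,-0],[0,0,-0.277]],[[0.086,-0.009,-0],[0,0,-0.277]],[[0.086,0.002,-0],[0,0,-0.277]],[[0.085,0.014,-0],[0,0,-0.277]],[[0.082,0.025,-0],[0,0,-0.277]],[[0.078,0.037,-0],[0,0,-0.276]],[[0.073,0.047,-0],[0,0,-0.277]],[[0.065,0.057,-0],[0,0.001,-0.277]],[[0.056,0.065,-0],[0,-0,-0.277]]]
[[[0.048,0.072,-0],[0,-0,-0.277]],[[0.036,0.078,0],[0.001,-0,-0.277]]]
end [542.4 244.1 190. ] 0.0002762599957344653
down 0.2860086590322679
```

>>> {"name": "send_rows", "arguments": {
  "deltas": [
    [[0,0,-0.04],[0,0,0]],
    [[0,0,-0.07],[0,0,0]],
    [[0,0,-0.09],[0,0,0]],
    [[0,0,-0.08],[0,0,0]],
    [[0,0,0],[0,0,0]]
  ]
}}

```text
time_s: 21.85
ee_pos: [519.2, -274.0, 195.9]
ee_rot: [179.3, 0.0, 64.7]
force: [0.7, 0.4, -0.1]
gripper_width: 39.4
gripper_force: 15.0
```

>>> {"name": "send_rows", "arguments": {
  "deltas": [
    [[0.08,-0.033,0],[0,0,-0.277]],
    [[0.083,-0.022,0],[0,0,-0.277]],
    [[0.086,-0.009,0],[0,0,-0.277]],
    [[0.086,0.002,0],[0,0,-0.277]],
    [[0.085,0.014,0],[0,0,-0.277]],
    [[0.082,0.025,0],[0,0,-0.277]],
    [[0.078,0.037,0],[0,0,-0.277]],
    [[0.073,0.047,0],[0,0,-0.277]],
    [[0.065,0.057,0],[0,0,-0.277]],
    [[0.056,0.065,0],[0,0,-0.277]]
  ]
}}

```text
time_s: 22.85
ee_pos: [537.3, 159.7, 188.7]
ee_rot: [-179.9, -0.1, 144.4]
force: [0.6, 0.5, -0.0]
gripper_width: 39.6
gripper_force: 15.0
```

>>> {"name": "send_rows", "arguments": {
  "deltas": [
    [[0.048,0.072,0],[0,0,-0.277]],
    [[0.036,0.078,0],[0,0,-0.277]],
    [[0,0,0],[0,0,0]],
    [[0,0,0],[0,0,0]],
    [[0,0,0],[0,0,0]],
    [[0,0,0.08],[0,0,0]],
    [[0,0,0.08],[0,0,0]],
    [[0,0,0],[0,0,0]],
    [[0,0,0],[0,0,0]],
    [[0,0,0],[0,0,0]]
  ]
}}

```text
time_s: 23.85
ee_pos: [543.7, 244.2, 112.2]
ee_rot: [179.8, 0.2, 159.9]
force: [-0.2, 0.2, 0.8]
gripper_width: 39.5
gripper_force: 15.0
```

```bash
python3 - <<'E'
from h import *
s=state();print(s['time_s'],s['ee_pos'],s['ee_rot'],s['gripper_width'],s['gripper_force'])
im=grab_frame('wrist');save('w6.png',im)
E
```

```text
23.85 [543.70372306 244.19396091 112.23540657] [1.79836438e+02 1.71069918e-01 1.59861494e+02] 39.529070764627264 14.999967813491821
```

View pics/w6.png

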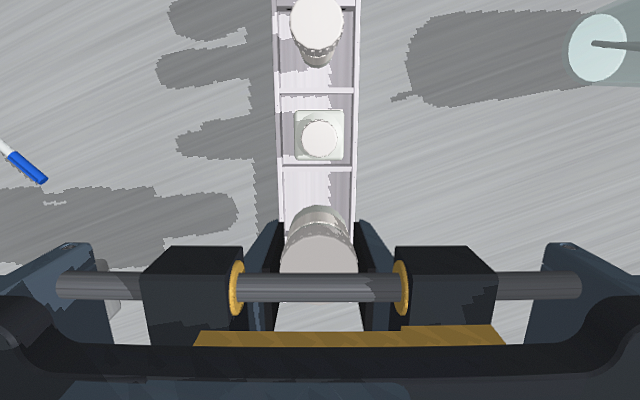

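>>> {"name": "send_rows", "arguments": {
  "deltas": [
    [[0,0,0.05],[0,0,0]],
    [[0,0,0.04],[0,0,0]],
    [[0,0,0.02],[0,0,0]],
    [[0,0,0.01],[0,0,0]],
    [[0,0,0.007],[0,0,0]],
    [[0,0,0],[0,0,0]],
    [[0,0,0],[0,0,0]],
    [[0,0,0],[0,0,0]]
  ]
}}

```text
time_s: 24.7
ee_pos: [542.6, 244.5, 47.2]
ee_rot: [179.9, 0.1, 159.9]
force: [-0.0, -0.0, -0.3]
gripper_width: 39.4
gripper_force: 15.0
```

>>> {"name": "send_rows", "arguments": {
  "deltas": [
    [[0,0,0],[0,0,0]],
    [[0,0,0],[0,0,0]],
    [[0,0,0],[0,0,0]],
    [[0,0,0],[0,0,0]],
    [[0,0,0],[0,0,0]]
  ],
  "grip": 0.2
}}

```text
time_s: 25.2
ee_pos: [542.1, 244.3, 46.5]
ee_rot: [180.0, 0.0, 159.9]
force: [-0.2, 0.1, -0.7]
gripper_width: 72.6
gripper_force: 0.0
```

>>> {"name": "send_rows", "arguments": {
  "deltas": [
    [[0,0,-0.04],[0,0,0]],
    [[0,0,-0.08],[0,0,0]],
    [[0,0,-0.09],[0,0,0]],
    [[0,0,-0.077],[0,0,0]],
    [[0,0,0],[0,0,0]],
    [[0,0,0],[0,0,0]]
  ]
}}

```text
time_s: 25.8
ee_pos: [542.3, 244.3, 190.7]
ee_rot: [179.9, 0.1, 159.9]
force: [0.5, 0.9, -0.8]
gripper_width: 72.8
gripper_force: 0.0
```

```bash
python3 plan.py jar pick
```

```text
25.8 [542.3 244.3 190.7] [1.799e+02 1.000e-01 1.599e+02] w 72.8 q6 -46.8
[[[-0.025,-0.092,0.004],[0,-0,0.277]],[[-0.037,-0.088,0.004],[0.001,-0,0.277]],[[-0.049,-0.082,0.005],[0,-0,0.277]],[[-0.059,-0.075,0.004],[0,-0,0.276]],[[-0.07,-0.065,0.004],[0.001,-0,0.277]],[[-0.078,-0.056,0.004],[0,-0,0.277]],[[-0.084,-0.044,0.005],[0,-0,0.277]],[[-0.09,-0.032,0.004],[0.001,-0,0.277]],[[-0.094,-0.019,0.004],[0,-0,0.277]],[[-0.095,-0.006,0.004],[0,-0,0.277]]]
[[[-0.095,0.007,0.005],[0.001,-0,0.277]],[[-0.094,0.02,0.004],[0,-0,0.276]]]
end [ 490.8 -326.4  165. ] 0.0002547984330457589
down to 62 = 0.20605774549607134
```

>>> {"name": "send_rows", "arguments": {
  "deltas": [
    [[-0.025,-0.092,0.004],[0,0,0.277]],
    [[-0.037,-0.088,0.004],[0,0,0.277]],
    [[-0.049,-0.082,0.005],[0,0,0.277]],
    [[-0.059,-0.075,0.004],[0,0,0.277]],
    [[-0.07,-0.065,0.004],[0,0,0.277]],
    [[-0.078,-0.056,0.004],[0,0,0.277]],
    [[-0.084,-0.044,0.005],[0,0,0.277]],
    [[-0.09,-0.032,0.004],[0,0,0.277]],
    [[-0.094,-0.019,0.004],[0,0,0.277]],
    [[-0.095,-0.006,0.004],[0,0,0.277]]
  ]
}}

```text
time_s: 26.8
ee_pos: [497.6, -232.6, 166.8]
ee_rot: [-179.8, -0.1, 80.2]
force: [0.6, 0.0, 0.1]
gripper_width: 72.4
gripper_force: 0.0
```

>>> {"name": "send_rows", "arguments": {
  "deltas": [
    [[-0.095,0.007,0.005],[0,0,0.277]],
    [[-0.094,0.02,0.004],[0,0,0.277]],
    [[0,0,0],[0,0,0]],
    [[0,0,0],[0,0,0]],
    [[0,0,0],[0,0,0]],
    [[0,0,0],[0,0,0]]
  ]
}}

```text
time_s: 27.4
ee_pos: [490.4, -324.9, 164.0]
ee_rot: [-179.9, -0.0, 64.8]
force: [0.2, 0.1, 0.1]
gripper_width: 73.0
gripper_force: 0.0
```

>>> {"name": "send_rows", "arguments": {
  "deltas": [
    [[0,0,0.08],[0,0,0]],
    [[0,0,0.07],[0,0,0]],
    [[0,0,0.036],[0,0,0]],
    [[0,0,0.02],[0,0,0]],
    [[0,0,0],[0,0,0]],
    [[0,0,0],[0,0,0]]
  ]
}}

```text
time_s: 28.0
ee_pos: [491.3, -326.4, 62.4]
ee_rot: [179.9, 0.0, 64.8]
force: [-0.2, 0.6, 0.9]
gripper_width: 72.7
gripper_force: 0.0
```

>>> {"name": "send_rows", "arguments": {
  "deltas": [
    [[0,0,0],[0,0,0]],
    [[0,0,0],[0,0,0]],
    [[0,0,0],[0,0,0]],
    [[0,0,0],[0,0,0]],
    [[0,0,0],[0,0,0]],
    [[0,0,0],[0,0,0]],
    [[0,0,0],[0,0,0]],
    [[0,0,0],[0,0,0]]
  ],
  "grip": 1
}}

```text
time_s: 28.8
ee_pos: [490.4, -326.5, 61.5]
ee_rot: [180.0, -0.0, 64.7]
force: [-0.6, 0.4, 2.4]
gripper_width: 34.7
gripper_force: 15.0
```

```bash
python3 plan.py jar place
```

```text
28.8 [ 490.4 -326.5   61.5] [180.   -0.   64.7] w 34.7 q6 -9.5
up 0.2569329175471295
[[[0.091,-0.023,0],[0,0,-0.277]],[[0.092,-0.01,0],[0,0,-0.277]],[[0.094,0.003,0],[0,0,-0.277]],[[0.092,0.015,0],[0,0,-0.277]],[[0.089,0.028,0],[0,0,-0.277]],[[0.084,0.041,0],[0,0,-0.277]],[[0.078,0.051,0],[0,0,-0.276]],[[0.07,0.062,0],[0,0,-0.277]],[[0.061,0.071,0],[0,0,-0.277]],[[0.051,0.078,0],[0,0,-0.277]]]
[[[0.039,0.085,0],[0,0,-0.277]],[[0.027,0.089,0],[0,0,-0.277]]]
end [598.5 223.2 190. ] 9.59617391076176e-05
down 0.26402332958537833
```

>>> {"name": "send_rows", "arguments": {
  "deltas": [
    [[0,0,-0.04],[0,0,0]],
    [[0,0,-0.06],[0,0,0]],
    [[0,0,-0.08],[0,0,0]],
    [[0,0,-0.077],[0,0,0]],
    [[0,0,0],[0,0,0]]
  ]
}}

```text
time_s: 29.3
ee_pos: [493.1, -328.3, 195.7]
ee_rot: [179.3, 0.1, 64.7]
force: [0.9, -0.5, -0.2]
gripper_width: 34.4
gripper_force: 15.0
```

>>> {"name": "send_rows", "arguments": {
  "deltas": [
    [[0.091,-0.023,0],[0,0,-0.277]],
    [[0.092,-0.01,0],[0,0,-0.277]],
    [[0.094,0.003,0],[0,0,-0.277]],
    [[0.092,0.015,0],[0,0,-0.277]],
    [[0.089,0.028,0],[0,0,-0.277]],
    [[0.084,0.041,0],[0,0,-0.277]],
    [[0.078,0.051,0],[0,0,-0.277]],
    [[0.07,0.062,0],[0,0,-0.277]],
    [[0.061,0.071,0],[0,0,-0.277]],
    [[0.051,0.078,0],[0,0,-0.277]]
  ]
}}

```text
time_s: 30.3
ee_pos: [579.9, 133.7, 188.8]
ee_rot: [-179.9, -0.1, 144.4]
force: [1.7, -1.5, -1.3]
gripper_width: 34.4
gripper_force: 15.0
```

>>> {"name": "send_rows", "arguments": {
  "deltas": [
    [[0.039,0.085,0],[0,0,-0.277]],
    [[0.027,0.089,0],[0,0,-0.277]],
    [[0,0,0],[0,0,0]],
    [[0,0,0],[0,0,0]],
    [[0,0,0],[0,0,0]],
    [[0,0,0.07],[0,0,0]],
    [[0,0,0.07],[0,0,0]],
    [[0,0,0],[0,0,0]],
    [[0,0,0],[0,0,0]],
    [[0,0,0],[0,0,0]]
  ]
}}

```text
time_s: 31.3
ee_pos: [599.8, 222.9, 122.2]
ee_rot: [179.9, 0.2, 159.9]
force: [0.6, 0.1, 0.3]
gripper_width: 34.2
gripper_force: 15.0
```

```bash
python3 - <<'E'
from h import *
s=state();print(s['time_s'],s['ee_pos'],s['ee_rot'],s['gripper_width'],s['gripper_force'])
im=grab_frame('wrist');save('w7.png',im)
E
```

```text
31.3 [599.76206052 222.92501289 122.19763531] [1.79860108e+02 1.70643125e-01 1.59858740e+02] 34.22031873429957 14.999962449073792
```

View pics/w7.png

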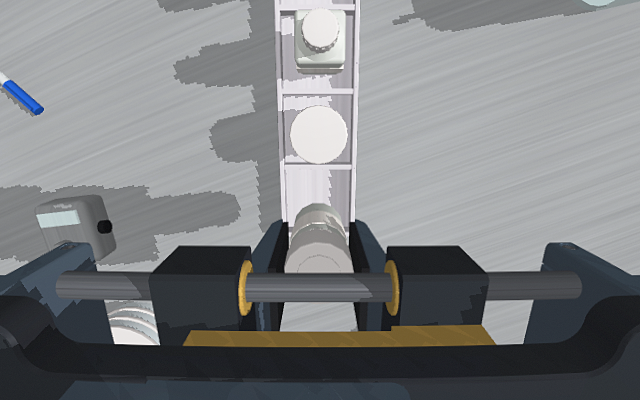

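>>> {"name": "send_rows", "arguments": {
  "deltas": [
    [[0,0,0.05],[0,0,0]],
    [[0,0,0.04],[0,0,0]],
    [[0,0,0.02],[0,0,0]],
    [[0,0,0.01],[0,0,0]],
    [[0,0,0.005],[0,0,0]],
    [[0,0,0],[0,0,0]],
    [[0,0,0],[0,0,0]],
    [[0,0,0],[0,0,0]]
  ]
}}

```text
time_s: 32.15
ee_pos: [598.8, 223.4, 58.2]
ee_rot: [179.9, 0.1, 159.9]
force: [0.3, 1.0, -0.9]
gripper_width: 34.5
gripper_force: 15.0
```

>>> {"name": "send_rows", "arguments": {
  "deltas": [
    [[0,0,0],[0,0,0]],
    [[0,0,0],[0,0,0]],
    [[0,0,0],[0,0,0]],
    [[0,0,0],[0,0,0]],
    [[0,0,0],[0,0,0]]
  ],
  "grip": 0.2
}}

```text
time_s: 32.65
ee_pos: [598.4, 223.3, 57.5]
ee_rot: [180.0, 0.0, 159.9]
force: [-0.3, -0.8, -0.6]
gripper_width: 71.0
gripper_force: 0.0
```

>>> {"name": "send_rows", "arguments": {
  "deltas": [
    [[0,0,-0.04],[0,0,0]],
    [[0,0,-0.08],[0,0,0]],
    [[0,0,-0.09],[0,0,0]],
    [[0,0,-0.09],[0,0,0]],
    [[0,0,-0.09],[0,0,0]],
    [[0,0,-0.08],[0,0,0]],
    [[0.06,0,0],[0,0,0]],
    [[0.06,0,0],[0,0,0]],
    [[0,0,0],[0,0,0]],
    [[0,0,0],[0,0,0]]
  ]
}}

```text
time_s: 33.65
ee_pos: [541.9, 243.9, 292.8]
ee_rot: [180.0, 0.1, 160.0]
force: [-0.0, 0.5, 0.4]
gripper_width: 73.1
gripper_force: 0.0
```

```bash
python3 - <<'E'
from h import *
s=state();print(s['time_s'],s['ee_pos'],s['gripper_width'])
c=cal('wrist');im=grab_frame('wrist');np.savez('w8.npz',**c)
b=grab_frame('side')
m=np.hstack([cv2.resize(im[20:290,230:430],(444,600),interpolation=cv2.INTER_CUBIC),cv2.resize(b[115:315,195:313][:200],(354,600),interpolation=cv2.INTER_CUBIC)]);save('f.png',m)
for n,z in(('vial',92),('bottle',88),('pot',60),('jar',74)):
    for r in trace('side',n)[:1]: print(n,r['p'],r['bbox'])
E
```

```text
33.65 [541.91162568 243.92606677 292.80138647] 73.06976193683032
vial 0.87 [218.5, 128.5, 14.7, 29.9]
bottle 0.86 [243.1, 124.6, 14.5, 32.4]
pot 0.89 [294.9, 256.6, 20.1, 33.3]
```

View pics/f.png

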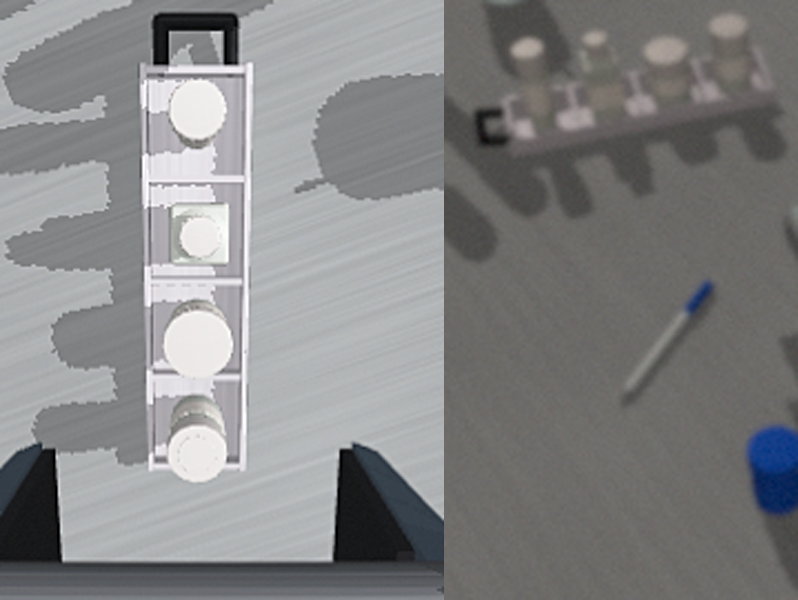

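```bash
python3 - <<'E'
from h import *
c=dict(np.load('w8.npz'));a=np.radians(69.9);A=np.array([[np.cos(a),np.sin(a)],[-np.sin(a),np.cos(a)]])
ok=True
for n,u,v,z,y in(('vial',197,111,92,90),('bottle',201,236,88,30),('pot',198,342,60,-30),('jar',197,455,74,-90)):
    p=A@(onz(c,[[230+u*.45,20+v*.45]],z)[0,:2]-[514,254.4]);print(n,p.round(1));ok&=abs(p[0])<12 and abs(p[1]-y)<12
if ok: print(job_done())
E
```

```text
vial [-0.2 88.5]
bottle [ 2.  29.8]
pot [  0.8 -29.8]
jar [  0.4 -92.2]
the job is handed in; nothing more can be done
None
```

All four containers stand upright and released in the tray in the carrier's order (vial, bottle, pot, jar from the handle), each measured within about 2.5 mm of its bay's centre; the job was handed in at about 34 s.

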